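# Lock the gift tin onto the shelf rack

## Task

The rack tier is about to be carried off through the archway: slide the octagonal tin fully home into the yellow V stop, then push the lever with the red bar down, feeling it go over centre, until the lock stays shut by itself with its pad holding the tin down. Be gentle: do not dent the tin, and do not ram the lever against its end stop. Leave the lantern, teapot and saucers where they are, and let go of everything at the end.

Things in the scene. Friction and masses are not known exactly. Their poses are not given: they have to be found in the camera images.
- rack: Low grey metal shelf tier, fixed. Origin on the table under it, x away from the robot, y left, z up. Deck: x -150 to 120, y -200 to 200 mm, top 40 mm above the origin. On it: yellow V stop; steel lever lock at x = 50 (base y -40 to 40, cheeks 78 mm above the deck, x 28 to 72); stub pins 6 mm high in the corners; a 20 mm lip along the far edge.
- seat (a point): Where the centre of the tin's underside stands when home; at rack (40, 100, 40) mm, axes as the rack. The V: two rigid yellow plates 28 mm high, 6 mm thick, 32 mm long, at 45 degrees, far left and far right of the seat, meeting two diagonal flats of the tin. The V opens to rack -x: push the tin home along rack +x until the force rises sharply.
- tin: Closed octagonal silver tin, loose, 68 mm across flats, 60 mm high, 0.2 to 0.4 kg. Origin at the centre of its underside, z up; flats face its x, y axes and the diagonals. Starts upright on the deck before the V, turned up to 12 degrees; home it is square to the rack. Dents if the robot pushes it with over 30 N; grip it under 30 N.
- lever: Flat steel paddle lever, 100 mm wide (along rack x), 6 mm thick, with a red bar at its end. Origin on its axis (along rack x) at rack (50, -18, 108) mm. Roughly upright when open, swings down to rack -y. Set anew each time on a serrated boss: it locks anywhere from 15 degrees below to 20 above level, not known beforehand. Load it with at most 40 N.
- gripbar (a point): Centre of the red bar, 18 mm thick, 100 mm long along rack x, 125 mm from the lever's axis, in the plane rack x = 50 mm. Feel when pushing there: about 1 N until the pad meets the tin, then up to about 8 N, then dead centre; past it the lever pulls away down by itself some 10 degrees onto a firm stop and stays. Let go earlier, it springs back.
- pad: Black rubber pad, 18 mm wide, on a sprung plunger at the end of the lock's steel arm; origin at the centre of its underside. The lever lowers it onto the tin's top, 10 mm beyond the tin's centre. While open it hangs raised between lock and seat, over 80 mm above the deck. Locked, it presses the tin with 25 to 50 N.
- lantern: Red plastic lantern with clear middle, 84 mm wide, 165 mm high, loose on the table on one side of the rack. Not to be disturbed. Origin under its centre.
- teapot: Glass teapot, 112 mm wide body, about 190 mm over spout and handle, 112 mm high, loose on the table on the other side of the rack. Not to be disturbed. Origin under its centre.
- saucer1: Blue ceramic saucer, 80 mm wide, 14 mm high, loose on the rack's deck at the near right. Not to be disturbed. Origin under its centre.
- saucer2: White ceramic saucer, 80 mm wide, 14 mm high, loose on the rack's deck at the near right end. Not to be disturbed. Origin under its centre.
Mind the look-alikes: they are no part of the job. There is more than one size of the tin; the job needs the largest.

How it is judged:
By the outcome, as a careful person would: the job done as asked, in the order asked, and still so for the second after the job is handed in, with the robot touching nothing.
It also fails if it takes over 67 s, if anything falls off the work surface, if the arm or the gripper's body presses on something with over 40 N, if the wrist force passes 120 N, or if a joint passes its speed limit or range.

## Robot

A 6-joint arm with a two-finger parallel gripper is mounted at the origin on the work surface. World frame = base frame: x ahead of the robot, y to its left, z up, the work surface at z = 0. Lengths are in mm, angles in degrees, forces in N, time in s.
With the tool pointing down it reaches from about 275 to 825 mm from the base axis. Payload 5.2 kg.
Tool frame: the origin (TCP) lies midway between the tips of the shut fingers; the grasp point (between the pads) lies env.grip_depth behind it (env.grip_depth is the distance from the TCP to the grasp point, in mm); z points along the fingers, y is the direction in which the jaws open and shut (so a half turn about z gives the same grasp; the last joint's range is limited). The gripper opens to 93 mm and grips with 3 to 60 N. Pads are 15 mm wide; open, the fingers measure 128 mm over their backs; the gripper's body (75 mm by 188 mm) begins 65 mm behind the grasp point.
Start: joints at [56.391, 14.817, 87.949, -0, 77.235, -11.62], TCP at [205.925, 510, 218.653] pointing down, gripper open.
Joint ranges: [-179.93, 179.93], [-52.35, 119.4], [10.71, 147.94], [-69.91, 249.91], [12.55, 155.21], [-178.61, 178.61]. Speed limits (degrees/s): [147.25, 147.25, 180, 180, 180, 180].

## Interface

Orientations are given as a 3x3 rotation matrix whose columns are the frame's x, y, z axes.
In Python, from plant import env gives the robot as it stands.
- The arm moves only by the tool drive_tool, never from a script. Its argument "plan" is a list of rows, each an object of numbers: "tx", "ty", "tz": the shift along the tool's x, y, z in cm; "twist": the turn about the tool's z in degrees; "fingers": the opening, from 0 (shut) to 1 (fully open). In form: [{"tx": .., "ty": .., "tz": .., "twist": .., "fingers": ..}, ...]. A call has 1 to 10 rows; each row is the pose to reach, as a shift and turn from the pose commanded when the call began, along the tool's axes at that moment; what a row does not reach only later rows make up. A row lasts 1/8 s, in which the tool goes at most 62.5 mm and 10.7 degrees, less where a joint would pass 70% of its speed; a pose out of reach is approached as far as the arm can. A call with a gripper value outside its range is refused whole. The fingers move at their own pace and stop on an object; "squeeze" is the grip in N (left out, the last holds). Time passes only in rows, so rows that repeat a pose let the fingers close. It gives the time, the measured TCP pose, the force and the opening at its end, in the units of the state.
- env.sense(): the state, without advancing time (a new reading comes with each control period).
- env.snapshot(name): name is "scene" or "top" or "wrist"; returns the picture (384x512x3 uint8, red, green, blue); there is no depth.
- env.camera_info(name): a dict with "fov_y" (degrees; the focal length in pixels is half the picture's height over the tangent of half this angle, whatever the lens; pixels are square), "cx", "cy" (the principal point, pixels), "k1" (the pictures are not rectified: a ray, as slopes to the right and down, at radius r is drawn at 1 + k1 r^2 times it, then the intrinsics apply), "world_to_cam" (4x4, takes a point from world to camera coordinates). Camera axes: x right, y up, looking along -z (the intrinsics and any distortion apply to the point x, -y, -z); pixel columns grow to the right and rows downward; lengths in mm; the calibration is good to about 2 mm. A picture is of the moment at which its call begins: read the wrist's pose just before it. camera_info takes no time and is no camera call; for the wrist camera it gives the pose at the moment of the call.
- env.sign_off(): hands the job in, once; it reports no verdict.
The state is a dict: "clock": time; "qpos": joint angles; "qvel": joint speeds; "joint_efforts": joint torques, N m; "tool_pos": TCP position; "ee_rot": TCP orientation; "contact_force": force on the tool from outside, world axes, zero at the start; "moment": the same for the moment, N m; "width": opening from 0.0 (shut) to 1.0 (fully open).
Only numpy, scipy, OpenCV 4.12 (cv2) and the standard library are available. Lean on these libraries where they do the work, as an engineer would, in place of code of your own. Each camera call takes 0.05 s, during which the arm holds its last target.

## Working session

There is one attempt and no reset: what is moved stays moved. The work goes in short steps, Python scripts to look and compute and a tool call to move; the robot and the scene stay as the last step left them, time stands still between calls to the robot, and variables do not carry over. Pictures are saved under pics/ and viewed, and the job is handed in when it is done.

Besides the shell and the picture viewer there is one more tool, called after "Emit:" as a command line: name --argument value ..., lists and objects as JSON in quotes. drive_tool: Moves the arm, as the interface text tells. Its arguments: {"type":"object","properties":{"plan":{"type":"array"},"squeeze":{"type":"number"}},"required":["plan"]}

```bash
mkdir -p pics; ls
cat > h.py <<'E'
import numpy as np, cv2, json
from plant import env
def K(c):
    i=c; f=192/np.tan(np.radians(i['fov_y'])/2)
    return np.array([[f,0,i['cx']],[0,f,i['cy']],[0,0,1]]),np.array([i['k1'],0,0,0.])
def proj(ci,P):
    k,d=K(ci);M=np.array(ci['world_to_cam']);F=np.diag([1,-1,-1.])
    R=F@M[:3,:3];t=F@M[:3,3]
    return cv2.projectPoints(np.float64(P).reshape(-1,1,3),cv2.Rodrigues(R)[0],t,k,d)[0].reshape(-1,2)
def ray(ci,uv):
    k,d=K(ci);M=np.array(ci['world_to_cam']);F=np.diag([1,-1,-1.])
    R=F@M[:3,:3];t=F@M[:3,3]
    n=cv2.undistortPoints(np.float64(uv).reshape(-1,1,2),k,d).reshape(-1,2)
    return -R.T@t,(R.T@np.c_[n,np.ones(len(n))].T).T
def atz(ci,uv,z):
    o,d=ray(ci,uv);return o+d*((z-o[2])/d[:,2])[:,None]
E
python3 - <<'E'
from h import *
import pickle
print(env.grip_depth,env.sense())
for n in ['scene','top','wrist']:
    ci=env.camera_info(n); p=env.snapshot(n)
    pickle.dump(ci,open(f'pics/{n}0.pkl','wb'))
    cv2.imwrite(f'pics/{n}0raw.png',p[:,:,::-1])
    cv2.imwrite(f'pics/{n}0.png',cv2.resize(p[:,:,::-1],(768,576),interpolation=cv2.INTER_CUBIC))
    print(n,ci)
E
```

```text
pics
18.8 {'clock': 0.0, 'qpos': array([ 5.63916392e+01,  1.48598033e+01,  8.80117832e+01,  3.29564333e-04,
        7.72349122e+01, -1.16179947e+01]), 'qvel': array([ 0.05039513, -0.03484301, -0.043084  ,  0.01960614,  0.05473544,
       -0.06602111]), 'joint_efforts': array([-2.16408320e-03, -4.37300885e+01, -2.83994168e+01,  7.15667009e-02,
        4.17128624e-02, -1.09340153e-04]), 'tool_pos': array([205.59532   , 509.52754302, 217.807669  ]), 'ee_rot': array([[-9.27246155e-01,  3.74450932e-01, -1.03351633e-03],
       [ 3.74452166e-01,  9.27244945e-01, -1.54493983e-03],
       [ 3.79818629e-04, -1.81954194e-03, -9.99998273e-01]]), 'contact_force': array([-0.19997902,  1.09628219,  0.31770009]), 'moment': array([-0.00786648, -0.04028628, -0.00600718]), 'width': 1.0001736362378812}
scene {'fov_y': 42.025410786482496, 'cx': 253.98484294793354, 'cy': 183.6902217618097, 'k1': -0.10575852770202536, 'world_to_cam': array([[ 8.10503761e-01,  5.85733423e-01,  1.03438406e-04,
        -4.43833076e+02],
       [-3.44560904e-01,  4.76640467e-01,  8.08759327e-01,
         4.92620814e+01],
    
[... 413 characters left out ...]
4824122e-02,  1.40367289e-01,
        -5.61006171e+02],
       [-1.39772953e-01,  2.45070496e-02,  9.89880259e-01,
        -9.73956992e+02],
       [ 0.00000000e+00,  0.00000000e+00,  0.00000000e+00,
         1.00000000e+00]])}
wrist {'fov_y': 70.13563225770342, 'cx': 255.67807305949572, 'cy': 190.86717737103922, 'k1': -0.06718201240730662, 'world_to_cam': array([[ 3.73769966e-01,  9.27517010e-01, -2.86502797e-03,
        -5.48484524e+02],
       [-9.01311876e-01,  3.62477261e-01, -2.37164790e-01,
         2.87185709e+01],
       [-2.18935869e-01,  9.12273593e-02,  9.71465210e-01,
        -3.88936018e+02],
       [ 0.00000000e+00,  0.00000000e+00,  0.00000000e+00,
         1.00000000e+00]])}
```

View pics/scene0.png

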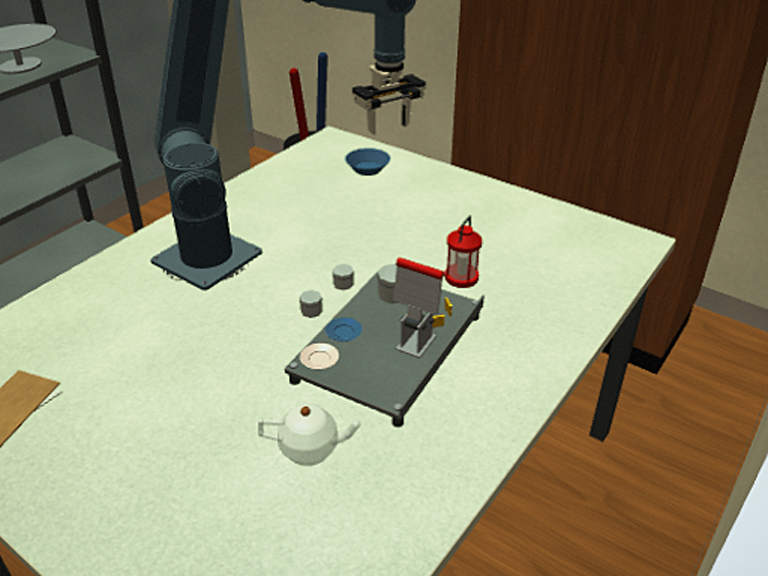

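View pics/top0.png

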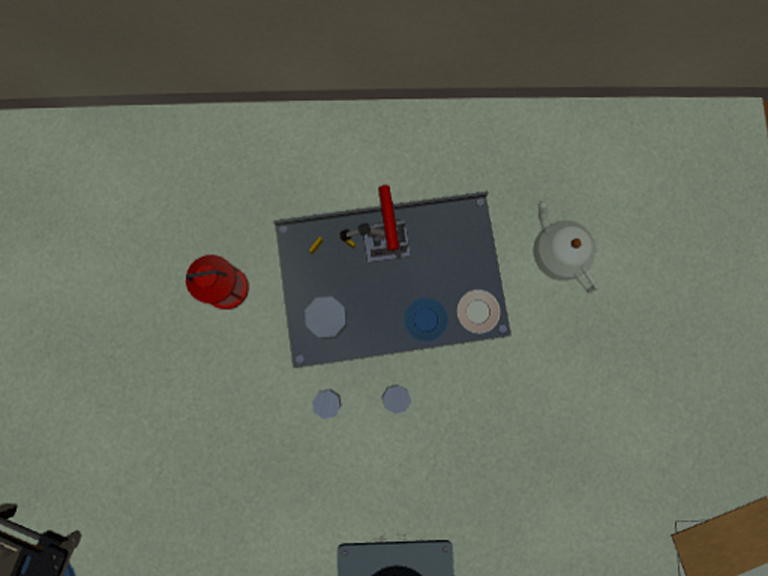

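View pics/wrist0.png

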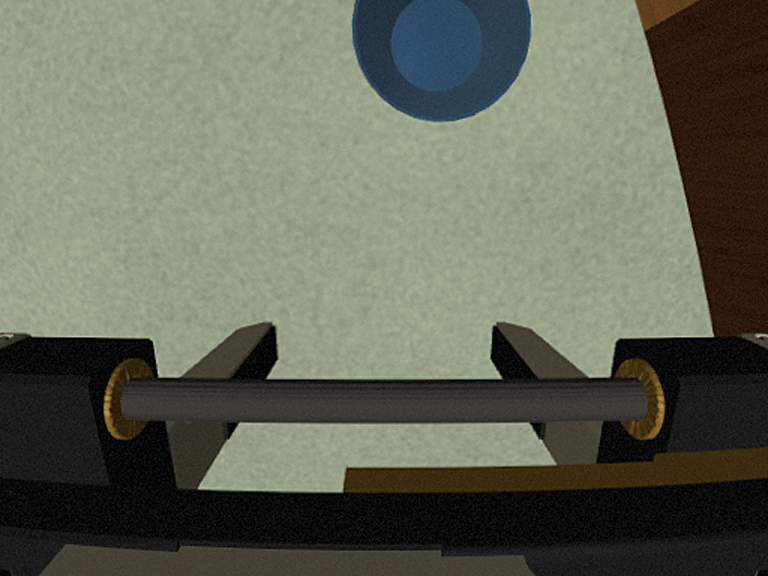

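Run:
```python
import cv2
p=cv2.imread('pics/top0raw.png')
cv2.imwrite('pics/topcrop.png',cv2.resize(p[120:285,170:350],(786,720)[:2],interpolation=cv2.INTER_CUBIC)[:600] if 0 else cv2.resize(p[120:260,170:350],None,fx=4.2,fy=4.2,interpolation=cv2.INTER_CUBIC))
p=cv2.imread('pics/scene0raw.png')
cv2.imwrite('pics/scenecrop.png',cv2.resize(p[140:290,180:340],None,fx=4,fy=4,interpolation=cv2.INTER_CUBIC))
```

```text
(no output)
```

View pics/topcrop.png

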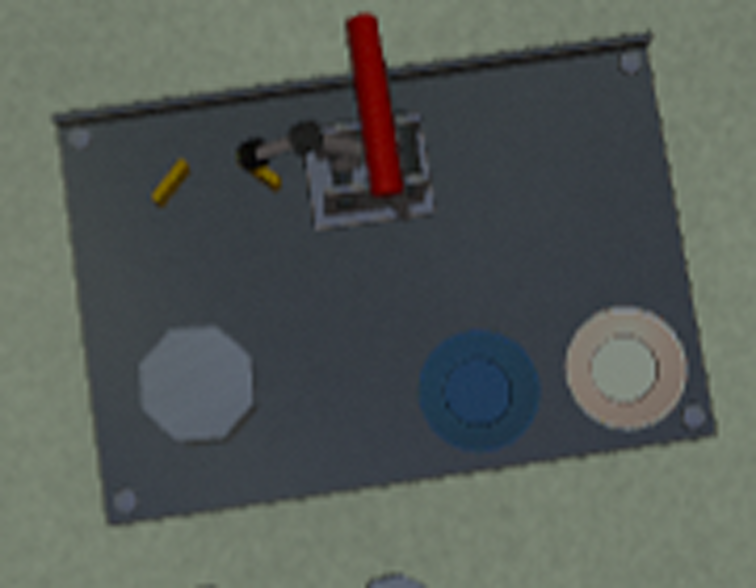

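View pics/scenecrop.png

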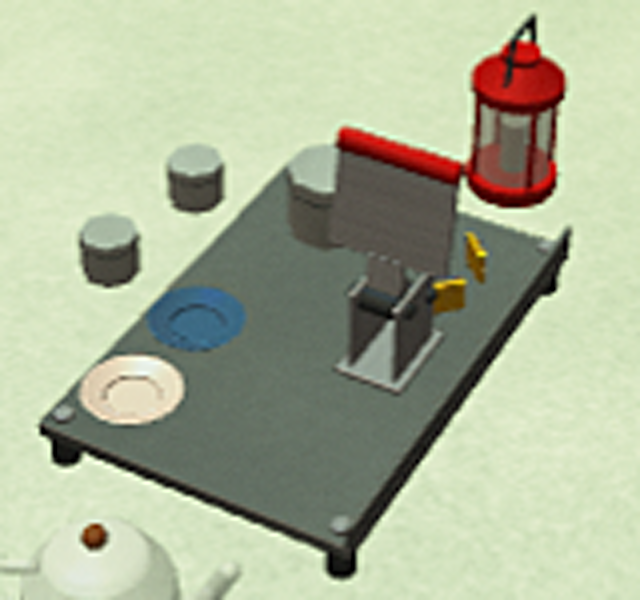

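```bash
cat > fit.py <<'E'
from h import *
import pickle
from scipy.optimize import least_squares
ct=pickle.load(open('pics/top0.pkl','rb'));cs=pickle.load(open('pics/scene0.pkl','rb'))
tc=lambda a:(np.array(a,float)+.5)/4.2-.5+np.array([170,120])
sc=lambda a:(np.array(a,float)+.5)/4-.5+np.array([180,140])
def T(p,P):
    c,s=np.cos(p[2]),np.sin(p[2]);P=np.array(P,float)
    return np.c_[p[0]+c*P[:,0]-s*P[:,1],p[1]+s*P[:,0]+c*P[:,1],P[:,2]]
Ct=[[-150,200,40],[-150,-200,40],[120,200,60],[120,-200,60]]
Pt=tc([[108,523],[716,435],[54,117],[650,37]])
Cs=[[-150,-200,40]];Ps=sc([[41,428]])
f=lambda p:np.r_[(proj(ct,T(p,Ct))-Pt).ravel(),(proj(cs,T(p,Cs))-Ps).ravel()]
if __name__=='__main__':
    r=least_squares(f,[560,20,0.1]);print('rack',r.x[:2],np.degrees(r.x[2]),'res',r.fun.round(2))
    q=r.x
    O=tc([[182,327],[212,326],[252,357],[252,410],[220,438],[176,440],[141,408],[139,358]])
    w=atz(ct,O,100);print(w.round(1),w.mean(0))
    R=34/np.cos(np.pi/8)
    img=cv2.imread('pics/top0raw.png')
    k=w.mean(0);print('tin in rack',T([0,0,-q[2]],[k-[q[0],q[1],0]]))
    a=np.degrees(np.arctan2(*(w-k)[:,1::-1].T[[0,1]]));print(np.sort((a-22.5)%45), np.linalg.norm((w-k)[:,:2],axis=1),R)
    print('seat',T(q,[[40,100,40]]),'axis',T(q,[[50,-18,108+0]]))
    for th in range(60,125,5):
        t=np.radians(th)
        e=[[x,-18-125*np.cos(t),108+125*np.sin(t)] for x in(0,100)]
        print(th,proj(cs,T(q,e)).round(1).tolist(),proj(ct,T(q,e)).round(1).tolist())
    print('obs bar scene',sc([[343,132],[460,175]]),'top',tc([[364,18],[386,190]]))
E
python3 fit.py
```

```text
rack [588.77621927  -7.49083963] 6.976636525653909 res [-0.19  1.06  0.61 -0.07 -0.88 -0.93  0.58 -1.93 -1.4  -1.95]
[[536.2 118.1 100. ]
 [536.4  99.7 100. ]
 [516.7  75.6 100. ]
 [484.3  76.2 100. ]
 [467.8  95.9 100. ]
 [467.3 122.6 100. ]
 [487.3 143.6 100. ]
 [517.8 144.6 100. ]] [501.7308821  109.53962554 100.        ]
tin in rack [[-72.18577392 126.73687129 100.        ]]
[ 0.51752644  1.29767761  1.72417583  6.69303589 36.41551639 39.90594718
 42.81409606 44.37158328] [35.55030868 36.02784446 37.0960835  37.60964358 36.53915601 36.82398753
 37.02109914 38.53600192] 36.801334809941395
seat [[616.3335895   96.62732087  40.        ]] axis [[640.59237031 -19.28433321 108.        ]]
60 [[250.5, 192.0], [281.8, 202.4]] [[297.8, 162.2], [290.6, 120.8]]
65 [[252.2, 188.8], [283.4, 199.1]] [[293.9, 162.4], [286.8, 120.7]]
70 [[253.9, 185.8], [285.0, 196.0]] [[289.8, 162.6], [282.7, 120.7]]
75 [[255.6, 183.0], [286.7, 193.1]] [[285.4, 162.9], [278.4, 120.8]]
80 [[257.4, 180.5], [288.3, 190.4]] [[280.9, 163.4], [273.9, 121.1]]
85 [[259.1, 178.2], [290.0, 188.0]] [[276.2, 163.9], [269.3, 121.5]]
90 [[260.9, 176.2], [291.7, 185.9]] [[271.4, 164.6], [264.6, 122.1]]
95 [[262.6, 174.5], [293.3, 184.1]] [[266.6, 165.3], [259.9, 122.8]]
100 [[264.3, 173.1], [294.8, 182.6]] [[261.8, 166.1], [255.2, 123.7]]
105 [[266.0, 171.9], [296.4, 181.4]] [[257.1, 167.0], [250.6, 124.6]]
110 [[267.6, 171.1], [297.8, 180.5]] [[252.5, 167.9], [246.1, 125.7]]
115 [[269.1, 170.6], [299.2, 179.9]] [[248.1, 168.9], [241.8, 126.9]]
120 [[270.5, 170.4], [300.4, 179.6]] [[243.9, 170.0], [237.7, 128.1]]
obs bar scene [[265.375 172.625]
 [294.625 183.375]] top [[256.28571429 123.9047619 ]
 [261.52380952 164.85714286]]
```

Run:
```python
from fit import *
cw=pickle.load(open('pics/wrist0.pkl','rb'));M=cw['world_to_cam']
s=env.sense();R=s['ee_rot']
c=-M[:3,:3].T@M[:3,3]
print('cam in tool',R.T@(c-s['tool_pos']),'look in tool',R.T@(-M[2,:3]))
q=[588.8,-7.5,np.radians(6.98)]
# triangulate pad tip: top crop (253,152)
for z in(120,140,160,180):
    w=atz(ct,tc([[253,152]]),z);print(z,T([0,0,-q[2]],w-[q[0],q[1],0]).round(), proj(cs,w))
for n,uv,z in[('lantern base',[[228,290]],20),('lanterntop',[[211,270]],150),('teapot',[[570,250]],60),('small1',[[327,404]],40),('small2',[[397,399]],40)]:
    print(n,atz(ct,np.array(uv)/1.5,z))
```

```text
cam in tool [  64.6663825    -0.28586988 -165.02563617] look in tool [-0.23742291 -0.00134424  0.97140545]
120 [[ 61.  73. 120.]] [[291.09552183 196.37111239]]
140 [[ 56.  72. 140.]] [[289.95702065 190.88744956]]
160 [[ 51.  72. 160.]] [[288.80274527 185.33231679]]
180 [[ 46.  72. 180.]] [[287.63246387 179.70477189]]
lantern base [[561.99745334 295.07392835  20.        ]]
lanterntop [[577.59774649 290.32993752 150.        ]]
teapot [[ 614.98752119 -337.80742637   60.        ]]
small1 [[350.14324286 112.42334368  40.        ]]
small2 [[355.36030927 -12.43407775  40.        ]]
```

Emit:
drive_tool --plan '[{"tx":-4.2,"ty":-2.6,"tz":-1,"twist":-3},{"tx":-8.5,"ty":-5.2,"tz":-2,"twist":-6},{"tx":-12.7,"ty":-7.8,"tz":-3,"twist":-9},{"tx":-17,"ty":-10.4,"tz":-4.2,"twist":-12},{"tx":-21.2,"ty":-13,"tz":-4.2,"twist":-15},{"tx":-25.5,"ty":-15.6,"tz":-4.2,"twist":-18},{"tx":-29.7,"ty":-18.2,"tz":-4.2,"twist":-21},{"tx":-34,"ty":-20.8,"tz":-4.2,"twist":-24},{"tx":-38.2,"ty":-23.4,"tz":-4.2,"twist":-27},{"tx":-42.4,"ty":-26,"tz":-4.2,"twist":-29}]'

```text
validation failed for argument at $.pl...
```

Emit:
drive_tool --plan '[{"tz":0},{"tz":0}]'

```text
validation failed for argument at $.pl...
```

```bash
cat >> h.py <<'E'
import pickle
def shot(n,tag,fx=1.5):
    ci=env.camera_info(n);p=env.snapshot(n)
    pickle.dump(ci,open(f'pics/{tag}.pkl','wb'));cv2.imwrite(f'pics/{tag}raw.png',p[:,:,::-1])
    cv2.imwrite(f'pics/{tag}.png',cv2.resize(p[:,:,::-1],None,fx=fx,fy=fx,interpolation=cv2.INTER_CUBIC))
def crop(tag,x0,y0,x1,y1,f,out):
    p=cv2.imread(f'pics/{tag}raw.png');cv2.imwrite(f'pics/{out}.png',cv2.resize(p[y0:y1,x0:x1],None,fx=f,fy=f,interpolation=cv2.INTER_CUBIC))
def uv(a,f,o): return (np.array(a,float)+.5)/f-.5+np.array(o)
def st():
    s=env.sense();R=s['ee_rot'];print('t',round(s['clock'],2),'pos',s['tool_pos'].round(1),'yawY',round(float(np.degrees(np.arctan2(R[1,1],R[0,1]))),2),'F',s['contact_force'].round(2),'w',round(s['width'],3))
E
python3 -c "
from h import *
st();shot('wrist','w1')"
```

```text
t 0.15 pos [205.7 509.7 218. ] yawY 68.01 F [ 0.11 -1.5   0.22] w 0.997
```

View pics/w1.png

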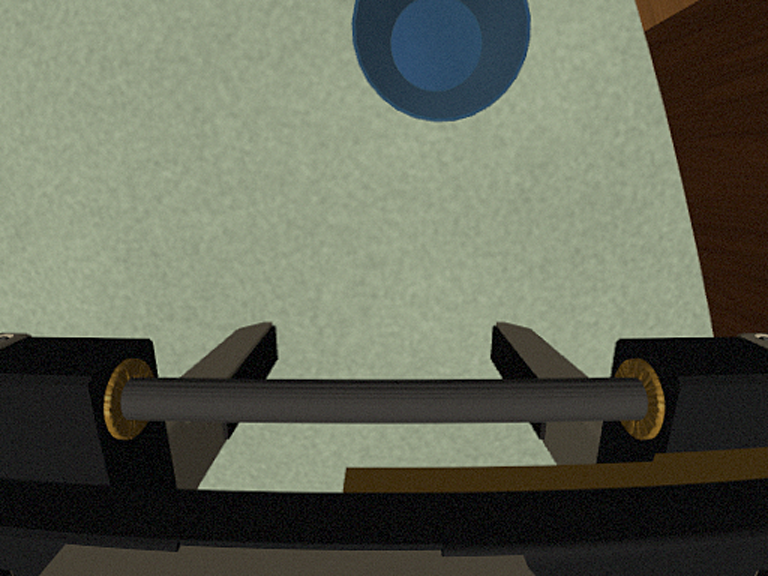

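Emit:
drive_tool --plan '[{"tx":-4.2,"ty":-2.6,"tz":-1,"twist":-3,"fingers":1},{"tx":-8.5,"ty":-5.2,"tz":-2,"twist":-6,"fingers":1},{"tx":-12.7,"ty":-7.8,"tz":-3,"twist":-9,"fingers":1},{"tx":-17,"ty":-10.4,"tz":-4.2,"twist":-12,"fingers":1},{"tx":-21.2,"ty":-13,"tz":-4.2,"twist":-15,"fingers":1},{"tx":-25.5,"ty":-15.6,"tz":-4.2,"twist":-18,"fingers":1},{"tx":-29.7,"ty":-18.2,"tz":-4.2,"twist":-21,"fingers":1},{"tx":-34,"ty":-20.8,"tz":-4.2,"twist":-24,"fingers":1},{"tx":-38.2,"ty":-23.4,"tz":-4.2,"twist":-27,"fingers":1},{"tx":-42.4,"ty":-26,"tz":-4.2,"twist":-29,"fingers":1}]'

```text
clock: 1.45
tool_pos: [502.4, 108.7, 260.6]
ee_rot: [[-0.992, -0.123, -0.0], [-0.123, 0.992, 0.0], [0.0, 0.0, -1.0]]
contact_force: [-0.5, 0.1, 0.3]
width: 0.999
```

Emit:
drive_tool --plan '[{"tx":0,"ty":0,"tz":0,"twist":0,"fingers":1},{"tx":0,"ty":0,"tz":0,"twist":0,"fingers":1}]'

```text
clock: 1.7
tool_pos: [501.2, 110.4, 260.3]
ee_rot: [[-0.993, -0.121, -0.001], [-0.121, 0.993, 0.001], [0.001, 0.001, -1.0]]
contact_force: [-0.0, 1.4, 0.1]
width: 0.998
```

```bash
python3 -c "
from h import *
st();shot('wrist','w2')"
```

```text
t 1.7 pos [501.2 110.4 260.3] yawY 96.95 F [-0.01  1.38  0.08] w 0.998
```

View pics/w2.png

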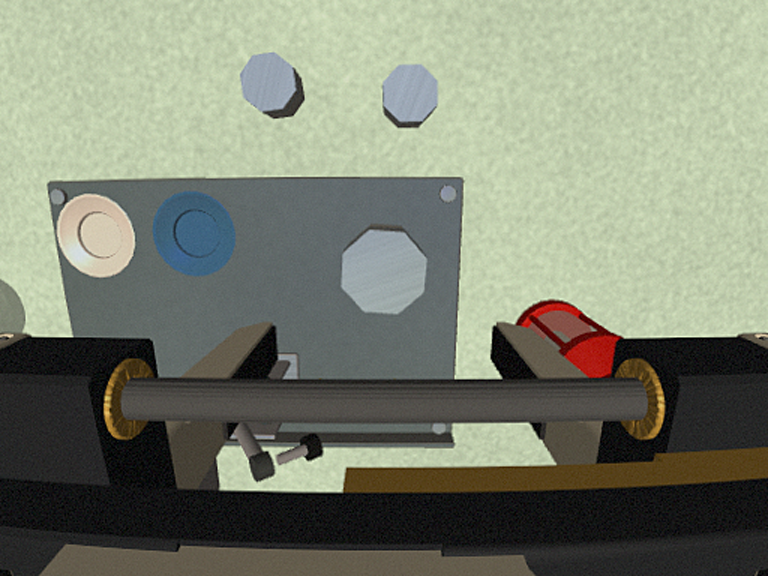

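```bash
python3 -c "
from h import *
crop('w2',210,110,320,220,5.4,'c1');crop('w2',20,110,320,300,2.6,'c2')"
```

```text
(no output)
```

View pics/c1.png

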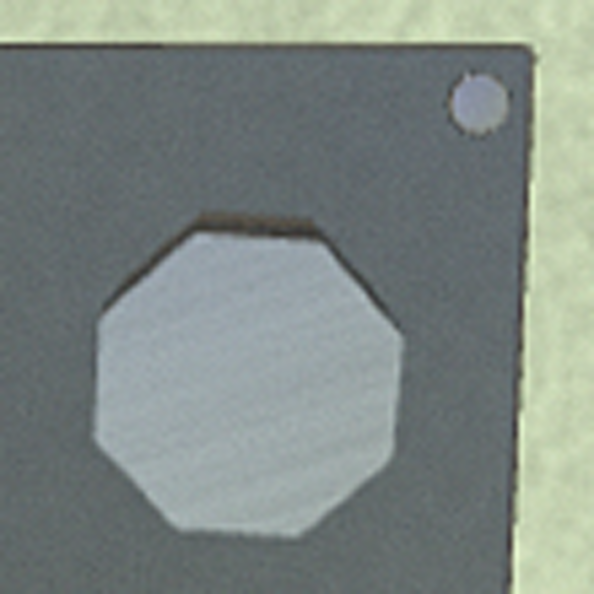

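View pics/c2.png

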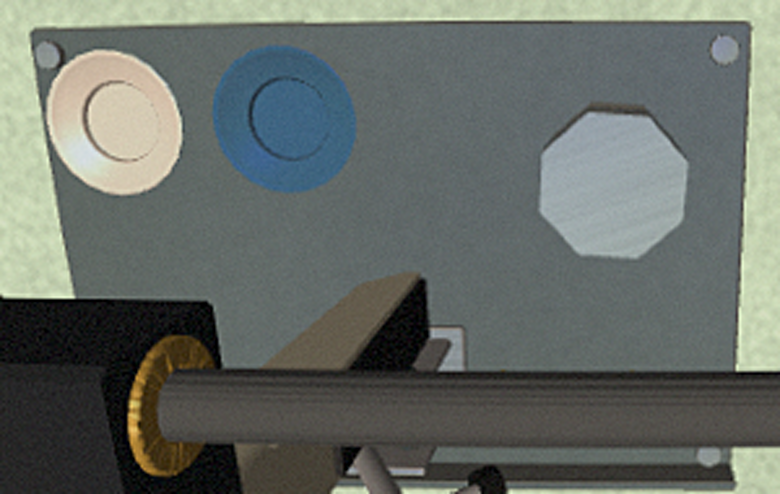

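```bash
cat > fit2.py <<'E'
from fit import *
cw=pickle.load(open('pics/w2.pkl','rb'))
O=uv([[200,233],[320,240],[402,337],[394,460],[296,536],[180,529],[94,437],[99,320]],5.4,[210,110])
Rr=34/np.cos(np.pi/8)
def oc(p):
    # top verts image order: start upper-left; figure by matching
    a=p[2]+np.radians(22.5+45*np.arange(8))
    return np.c_[p[0]+Rr*np.cos(a),p[1]+Rr*np.sin(a),np.full(8,100.)]
def ft(p):
    P=proj(cw,oc(p)); 
    D=np.linalg.norm(P[:,None]-O[None],axis=2);return (P-O[D.argmin(1)]).ravel()
rt=least_squares(ft,[502,110,np.radians(0)]);print('tin',rt.x[:2],np.degrees(rt.x[2]),np.abs(rt.fun).max())
Cw=[[-150,200,40],[-150,-200,40],[120,200,60]]
Pw=np.r_[uv([[533,45]],5.4,[210,110]),uv([[32,31],[733,487]],2.6,[20,110])]
fw=lambda p:(proj(cw,T(p,Cw))-Pw).ravel()
r=least_squares(fw,[588,-7,.12]);print('rack wrist',r.x[:2],np.degrees(r.x[2]),r.fun.round(2))
r=least_squares(lambda p:np.r_[f(p)/1.,fw(p)],[588,-7,.12]);print('rack all',r.x[:2],np.degrees(r.x[2]),r.fun.round(2))
q=r.x
print('tin in rack',T([0,0,-q[2]],[np.r_[rt.x[:2]-q[:2],100]]),np.degrees(rt.x[2]-q[2]))
o1,d1=ray(cw,[[312/1.5,446/1.5]]);o2,d2=ray(ct,tc([[253,152]]))
A=np.c_[d1[0],-d2[0]];s=np.linalg.lstsq(A,o2-o1,rcond=None)[0]
for P in(o1+d1[0]*s[0],o2+d2[0]*s[1]):print('pad',P,T([0,0,-q[2]],[P-np.r_[q[:2],0]]))
E
python3 fit2.py
```

```text
tin [503.93420524 109.81208206] 3.082242436577047 0.9808914500239041
rack wrist [591.45563758  -6.98182368] 6.9710167191488575 [ 0.87 -0.38 -2.63 -0.56  1.54  1.84]
rack all [590.61508439  -7.20751821] 6.922700132661054 [-0.36  0.31  0.44 -0.66 -0.95 -1.65  0.49 -2.51 -0.91 -1.81  0.89 -0.9
 -2.73 -1.28  1.41  1.45]
tin in rack [[-71.94455645 126.61414792 100.        ]] -3.8404576960840076
pad [631.73212244  71.23646929 156.4767678 ] [[ 50.27214688  72.91626184 156.4767678 ]]
pad [631.47972988  70.43642914 156.38553637] [[ 49.92516538  72.15247517 156.38553637]]
```

Emit:
drive_tool --plan '[{"tx":-0.2,"ty":-0.1,"tz":4,"twist":2,"fingers":1},{"tx":-0.2,"ty":-0.1,"tz":8,"twist":4,"fingers":1},{"tx":-0.2,"ty":-0.1,"tz":11,"twist":4,"fingers":1},{"tx":-0.2,"ty":-0.1,"tz":14,"twist":4,"fingers":1},{"tx":-0.2,"ty":-0.1,"tz":16,"twist":4,"fingers":1},{"tx":-0.2,"ty":-0.1,"tz":18,"twist":4,"fingers":1},{"tx":-0.2,"ty":-0.1,"tz":19.8,"twist":4,"fingers":1},{"tx":-0.2,"ty":-0.1,"tz":19.8,"twist":4,"fingers":1}]'

```text
clock: 2.75
tool_pos: [502.0, 110.7, 61.8]
ee_rot: [[-0.999, -0.054, -0.003], [-0.054, 0.999, 0.0], [0.003, 0.0, -1.0]]
contact_force: [-0.5, -0.5, 0.3]
width: 1.001
```

Emit:
drive_tool --plan '[{"tx":0,"ty":0,"tz":0,"twist":0,"fingers":0.7},{"tx":0,"ty":0,"tz":0,"twist":0,"fingers":0.7},{"tx":0,"ty":0,"tz":0,"twist":0,"fingers":0.7},{"tx":0,"ty":0,"tz":0,"twist":0,"fingers":0.7},{"tx":0,"ty":0,"tz":0,"twist":0,"fingers":0.7},{"tx":0,"ty":0,"tz":0,"twist":0,"fingers":0.7}]' --squeeze 8

```text
clock: 3.5
tool_pos: [504.3, 109.7, 63.4]
ee_rot: [[-0.999, -0.052, 0.001], [-0.052, 0.999, 0.0], [-0.001, 0.0, -1.0]]
contact_force: [-1.2, 3.1, 5.9]
width: 0.731
```

Emit:
drive_tool --plan '[{"tx":-0.3,"ty":-0.3,"tz":0,"twist":-0.5,"fingers":0.7},{"tx":-0.6,"ty":-0.6,"tz":0,"twist":-1,"fingers":0.7},{"tx":-0.9,"ty":-0.9,"tz":0,"twist":-1.5,"fingers":0.7},{"tx":-1.2,"ty":-1.2,"tz":0,"twist":-2,"fingers":0.7},{"tx":-1.5,"ty":-1.5,"tz":0,"twist":-2.5,"fingers":0.7},{"tx":-1.8,"ty":-1.8,"tz":0,"twist":-3,"fingers":0.7},{"tx":-2.1,"ty":-2.1,"tz":0,"twist":-3.5,"fingers":0.7},{"tx":-2.3,"ty":-2.4,"tz":0,"twist":-4,"fingers":0.7},{"tx":-2.4,"ty":-2.5,"tz":0,"twist":-4,"fingers":0.7},{"tx":-2.4,"ty":-2.5,"tz":0,"twist":-4,"fingers":0.7}]'

```text
clock: 4.75
tool_pos: [528.0, 86.6, 63.3]
ee_rot: [[-0.993, -0.122, -0.002], [-0.122, 0.993, 0.001], [0.002, 0.002, -1.0]]
contact_force: [-4.5, 4.2, 8.7]
width: 0.73
```

```bash
python3 -c "
from h import *
st();shot('top','t2');crop('t2',170,120,350,260,4.2,'t2c')
shot('scene','s2');crop('s2',220,140,340,240,6,'s2c')"
```

```text
t 4.75 pos [528.   86.6  63.3] yawY 96.99 F [-4.54  4.19  8.66] w 0.73
```

View pics/t2c.png

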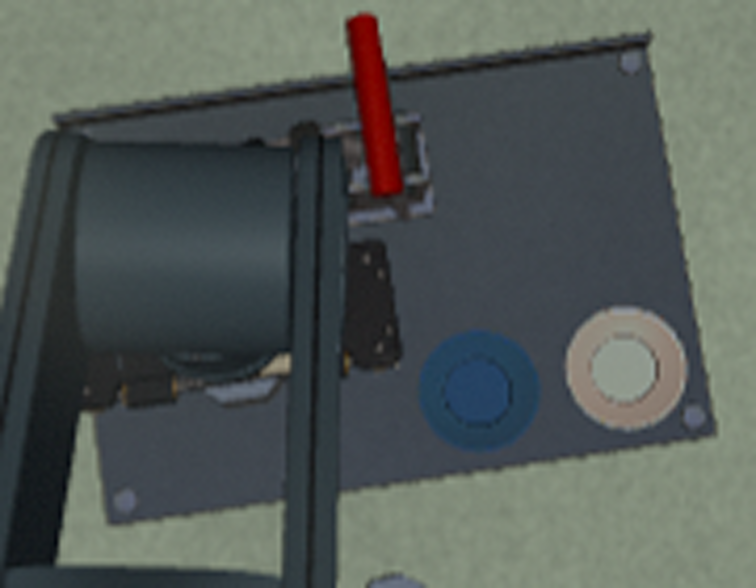

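View pics/s2c.png

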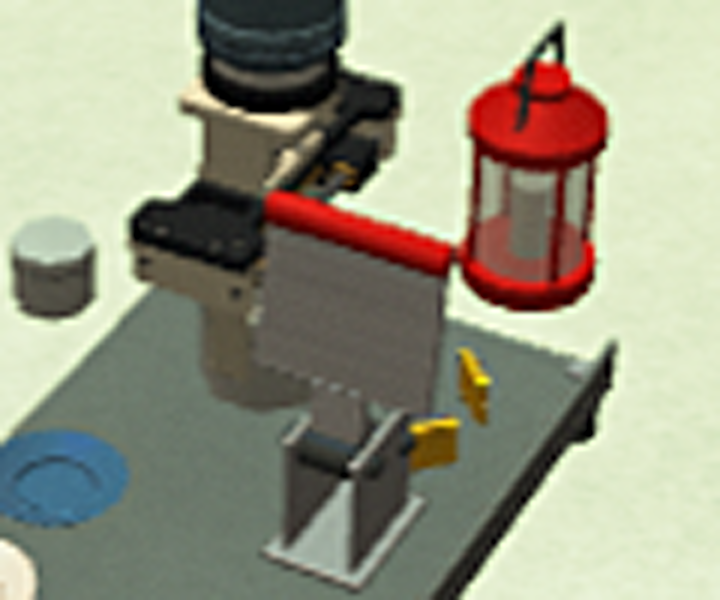

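Emit:
drive_tool --plan '[{"tx":0,"ty":0,"tz":0,"twist":0,"fingers":1},{"tx":0,"ty":0,"tz":0,"twist":0,"fingers":1},{"tx":0,"ty":0,"tz":0,"twist":0,"fingers":1},{"tx":0,"ty":0,"tz":0,"twist":0,"fingers":1}]'

```text
clock: 5.35
tool_pos: [529.1, 85.5, 62.5]
ee_rot: [[-0.993, -0.122, -0.0], [-0.122, 0.993, -0.0], [0.0, -0.0, -1.0]]
contact_force: [-0.2, 0.9, -0.3]
width: 0.999
```

Emit:
drive_tool --plan '[{"tx":1.5,"ty":0,"tz":0,"twist":0,"fingers":1},{"tx":3,"ty":0,"tz":0,"twist":0,"fingers":1},{"tx":4.5,"ty":0,"tz":0,"twist":0,"fingers":1},{"tx":6,"ty":0,"tz":0,"twist":0,"fingers":1},{"tx":6,"ty":0.6,"tz":0,"twist":0,"fingers":0.09},{"tx":6,"ty":1.2,"tz":0,"twist":0,"fingers":0.09},{"tx":6,"ty":1.2,"tz":0,"twist":0,"fingers":0.09},{"tx":6,"ty":1.2,"tz":0,"twist":0,"fingers":0.09},{"tx":6,"ty":1.2,"tz":0,"twist":0,"fingers":0.09},{"tx":6,"ty":1.2,"tz":0,"twist":0,"fingers":0.09}]'

```text
clock: 6.6
tool_pos: [468.2, 90.2, 62.6]
ee_rot: [[-0.993, -0.122, -0.0], [-0.122, 0.993, -0.0], [0.0, -0.0, -1.0]]
contact_force: [-0.3, 1.2, -0.3]
width: 0.408
```

```bash
python3 -c "
from h import *
st();shot('wrist','w3');crop('w3',100,150,420,384,2.4,'w3c')"
```

```text
t 6.6 pos [468.2  90.2  62.6] yawY 97.0 F [-0.28  1.23 -0.29] w 0.408
```

View pics/w3c.png

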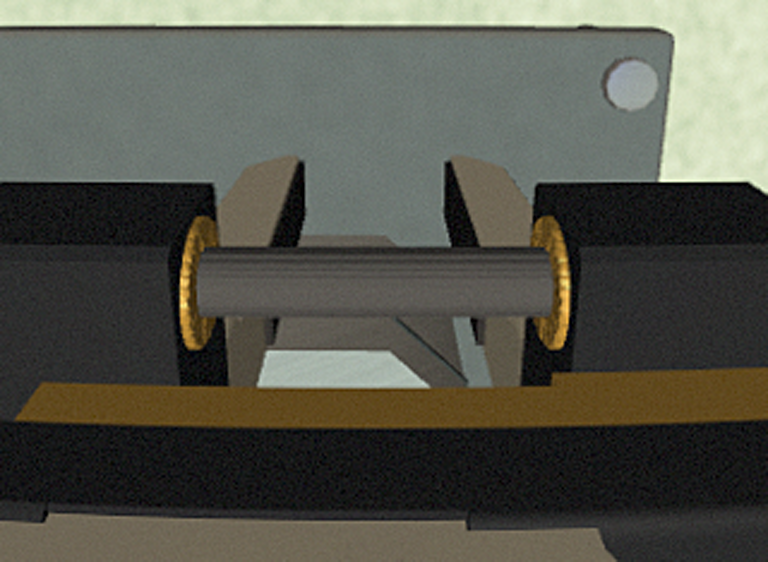

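Emit:
drive_tool --plan '[{"tx":0,"ty":0,"tz":0,"twist":0,"fingers":0.09},{"tx":0,"ty":0,"tz":0,"twist":0,"fingers":0.09},{"tx":0,"ty":0,"tz":0,"twist":0,"fingers":0.09},{"tx":0,"ty":0,"tz":0,"twist":0,"fingers":0.09},{"tx":0,"ty":0,"tz":0,"twist":0,"fingers":0.09},{"tx":0,"ty":0,"tz":0,"twist":0,"fingers":0.09}]'

```text
clock: 7.4
tool_pos: [468.1, 90.3, 62.6]
ee_rot: [[-0.993, -0.122, -0.0], [-0.122, 0.993, 0.0], [0.0, 0.0, -1.0]]
contact_force: [-0.1, -0.1, 0.0]
width: 0.091
```

Emit:
drive_tool --plan '[{"tx":-0.3,"ty":0,"tz":0,"twist":0,"fingers":0.09},{"tx":-0.6,"ty":0,"tz":0,"twist":0,"fingers":0.09},{"tx":-0.9,"ty":0,"tz":0,"twist":0,"fingers":0.09},{"tx":-1.2,"ty":0,"tz":0,"twist":0,"fingers":0.09},{"tx":-1.5,"ty":0,"tz":0,"twist":0,"fingers":0.09},{"tx":-1.8,"ty":0,"tz":0,"twist":0,"fingers":0.09},{"tx":-2.1,"ty":0,"tz":0,"twist":0,"fingers":0.09},{"tx":-2.4,"ty":0,"tz":0,"twist":0,"fingers":0.09}]'

```text
clock: 8.4
tool_pos: [491.9, 93.3, 62.5]
ee_rot: [[-0.993, -0.122, -0.0], [-0.122, 0.993, 0.0], [0.0, 0.0, -1.0]]
contact_force: [-1.9, -0.0, 0.6]
width: 0.09
```

Emit:
drive_tool --plan '[{"tx":-0.4,"ty":0,"tz":0,"twist":0,"fingers":0.09},{"tx":-0.8,"ty":0,"tz":0,"twist":0,"fingers":0.09},{"tx":-1.2,"ty":0,"tz":0,"twist":0,"fingers":0.09},{"tx":-1.6,"ty":0,"tz":0,"twist":0,"fingers":0.09},{"tx":-2,"ty":0,"tz":0,"twist":0,"fingers":0.09},{"tx":-2.4,"ty":0,"tz":0,"twist":0,"fingers":0.09},{"tx":-2.8,"ty":0,"tz":0,"twist":0,"fingers":0.09},{"tx":-3.2,"ty":0,"tz":0,"twist":0,"fingers":0.09},{"tx":-3.6,"ty":0,"tz":0,"twist":0,"fingers":0.09},{"tx":-4,"ty":0,"tz":0,"twist":0,"fingers":0.09}]'

```text
clock: 9.65
tool_pos: [531.9, 98.1, 62.6]
ee_rot: [[-0.993, -0.122, -0.0], [-0.122, 0.993, -0.0], [0.0, -0.0, -1.0]]
contact_force: [-1.0, -0.1, -0.5]
width: 0.093
```

```bash
python3 -c "
from h import *
st();shot('top','t3');crop('t3',170,120,350,260,4.2,'t3c')
shot('scene','s3');crop('s3',220,140,340,240,6,'s3c')"
```

```text
t 9.65 pos [531.9  98.1  62.6] yawY 97.01 F [-1.   -0.11 -0.53] w 0.093
```

View pics/t3c.png

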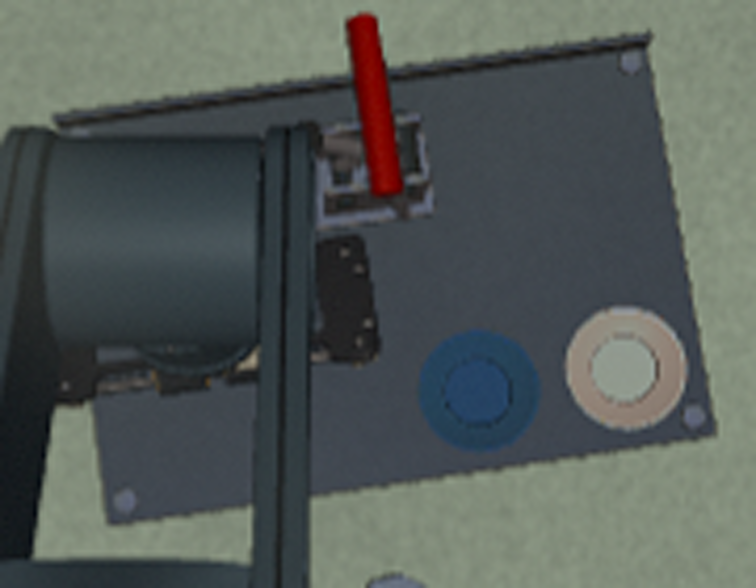

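View pics/s3c.png

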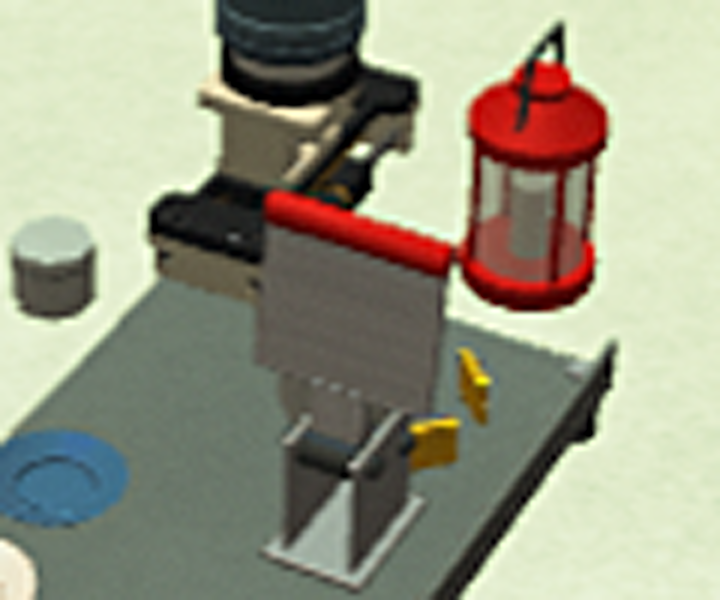

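Emit:
drive_tool --plan '[{"tx":-0.3,"ty":0,"tz":0,"twist":0,"fingers":0.09},{"tx":-0.6,"ty":0,"tz":0,"twist":0,"fingers":0.09},{"tx":-0.9,"ty":0,"tz":0,"twist":0,"fingers":0.09},{"tx":-1.2,"ty":0,"tz":0,"twist":0,"fingers":0.09},{"tx":-1.5,"ty":0,"tz":0,"twist":0,"fingers":0.09},{"tx":-1.8,"ty":0,"tz":0,"twist":0,"fingers":0.09},{"tx":-2.1,"ty":0,"tz":0,"twist":0,"fingers":0.09},{"tx":-2.4,"ty":0,"tz":0,"twist":0,"fingers":0.09}]'

```text
clock: 10.75
tool_pos: [555.6, 101.0, 62.7]
ee_rot: [[-0.993, -0.122, -0.0], [-0.122, 0.993, -0.0], [0.0, -0.0, -1.0]]
contact_force: [-3.6, -0.4, 2.2]
width: 0.092
```

```bash
python3 -c "
from h import *
st();shot('top','t3');crop('t3',170,120,350,260,4.2,'t3d')
shot('scene','s3');crop('s3',220,140,340,240,6,'s3d')"
```

```text
t 10.75 pos [555.6 101.   62.7] yawY 97.01 F [-3.6  -0.36  2.16] w 0.092
```

View pics/t3d.png

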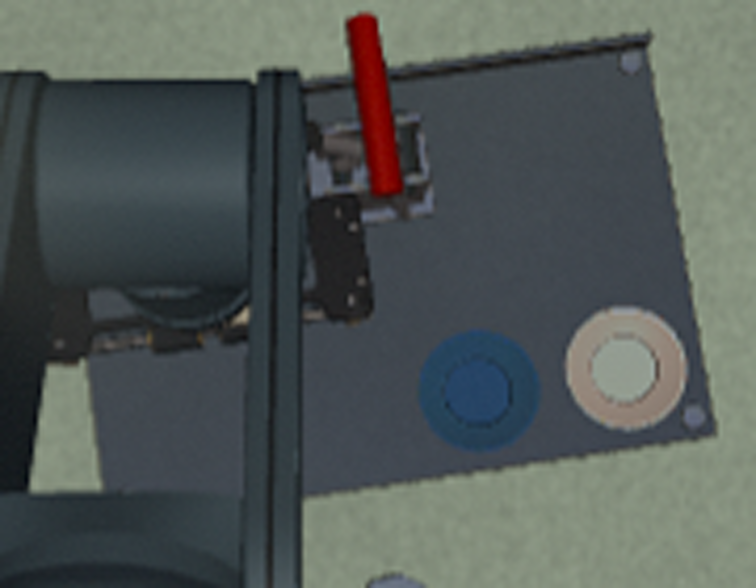

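View pics/s3d.png

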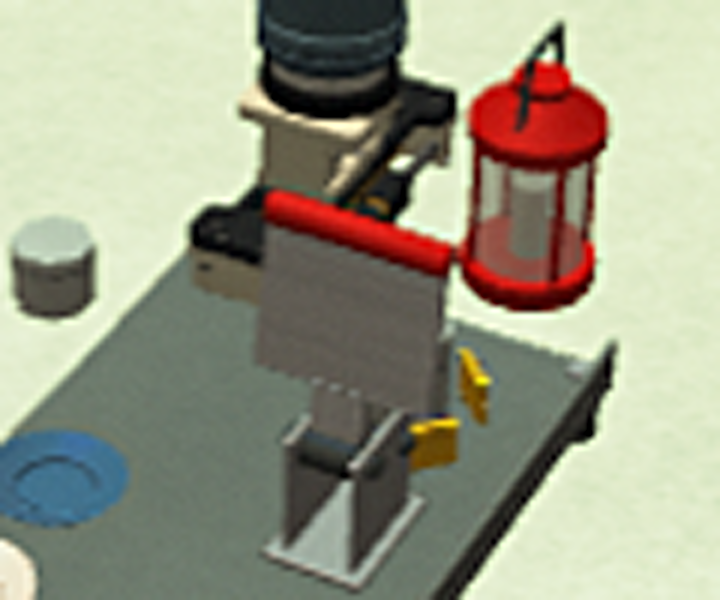

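Emit:
drive_tool --plan '[{"tx":0.3,"ty":0,"tz":0,"twist":0,"fingers":0.09},{"tx":0.4,"ty":0.2,"tz":0,"twist":0,"fingers":0.18},{"tx":0.4,"ty":0.4,"tz":0,"twist":0,"fingers":0.18},{"tx":0.1,"ty":0.4,"tz":0,"twist":0,"fingers":0.18},{"tx":-0.2,"ty":0.4,"tz":0,"twist":0,"fingers":0.18},{"tx":-0.5,"ty":0.4,"tz":0,"twist":0,"fingers":0.18},{"tx":-0.7,"ty":0.4,"tz":0,"twist":0,"fingers":0.18},{"tx":-0.9,"ty":0.4,"tz":0,"twist":0,"fingers":0.18}]'

```text
clock: 11.85
tool_pos: [563.8, 106.1, 62.6]
ee_rot: [[-0.993, -0.122, -0.0], [-0.122, 0.993, -0.0], [0.0, -0.0, -1.0]]
contact_force: [-2.1, -0.0, 2.0]
width: 0.179
```

Emit:
drive_tool --plan '[{"tx":-0.15,"ty":0,"tz":0,"twist":0,"fingers":0.18},{"tx":-0.3,"ty":0,"tz":0,"twist":0,"fingers":0.18}]'

```text
clock: 12.1
tool_pos: [566.9, 106.4, 62.6]
ee_rot: [[-0.993, -0.122, -0.0], [-0.122, 0.993, 0.0], [0.0, 0.0, -1.0]]
contact_force: [-2.2, -0.5, 0.9]
width: 0.181
```

Emit:
drive_tool --plan '[{"tx":-0.15,"ty":0,"tz":0,"twist":0,"fingers":0.18},{"tx":-0.3,"ty":0,"tz":0,"twist":0,"fingers":0.18}]'

```text
clock: 12.35
tool_pos: [569.9, 106.8, 62.6]
ee_rot: [[-0.993, -0.122, -0.0], [-0.122, 0.993, 0.0], [0.0, 0.0, -1.0]]
contact_force: [-2.4, -0.3, 1.7]
width: 0.175
```

Emit:
drive_tool --plan '[{"tx":-0.1,"ty":0,"tz":0,"twist":0,"fingers":0.18},{"tx":-0.2,"ty":0,"tz":0,"twist":0,"fingers":0.18}]'

```text
clock: 12.6
tool_pos: [571.9, 107.1, 62.6]
ee_rot: [[-0.993, -0.122, 0.0], [-0.122, 0.993, 0.0], [-0.0, -0.0, -1.0]]
contact_force: [-2.0, -1.2, 1.1]
width: 0.176
```

Emit:
drive_tool --plan '[{"tx":-0.1,"ty":0,"tz":0,"twist":0,"fingers":0.18},{"tx":-0.15,"ty":0,"tz":0,"twist":0,"fingers":0.18}]'

```text
clock: 12.85
tool_pos: [573.4, 107.3, 62.6]
ee_rot: [[-0.993, -0.122, 0.0], [-0.122, 0.993, 0.0], [-0.0, 0.0, -1.0]]
contact_force: [-2.6, -1.2, -0.2]
width: 0.18
```

Emit:
drive_tool --plan '[{"tx":-0.1,"ty":0,"tz":0,"twist":0,"fingers":0.18}]'

```text
clock: 12.98
tool_pos: [573.8, 107.3, 62.6]
ee_rot: [[-0.993, -0.122, -0.001], [-0.122, 0.993, -0.0], [0.001, -0.0, -1.0]]
contact_force: [-5.1, -0.7, 4.0]
width: 0.182
```

Force begins to rise; expected home is close.

Emit:
drive_tool --plan '[{"tx":-0.05,"ty":0,"tz":0,"twist":0,"fingers":0.18},{"tx":-0.05,"ty":0,"tz":0,"twist":0,"fingers":0.18}]'

```text
clock: 13.22
tool_pos: [573.8, 107.3, 62.6]
ee_rot: [[-0.993, -0.122, -0.002], [-0.122, 0.993, -0.0], [0.002, -0.0, -1.0]]
contact_force: [-4.8, -2.6, 3.6]
width: 0.18
```

Emit:
drive_tool --plan '[{"tx":-0.05,"ty":0,"tz":0,"twist":0,"fingers":0.18},{"tx":-0.05,"ty":0,"tz":0,"twist":0,"fingers":0.18}]'

```text
clock: 13.48
tool_pos: [573.8, 107.3, 62.6]
ee_rot: [[-0.993, -0.122, -0.003], [-0.122, 0.993, -0.0], [0.003, -0.0, -1.0]]
contact_force: [-7.2, -2.0, 5.3]
width: 0.18
```

Emit:
drive_tool --plan '[{"tx":-0.05,"ty":0,"tz":0,"twist":0,"fingers":0.18},{"tx":-0.1,"ty":0,"tz":0,"twist":0,"fingers":0.18}]'

```text
clock: 13.72
tool_pos: [573.8, 107.3, 62.6]
ee_rot: [[-0.992, -0.122, -0.005], [-0.122, 0.993, -0.001], [0.005, -0.0, -1.0]]
contact_force: [-10.4, -2.9, 8.7]
width: 0.181
```

Emit:
drive_tool --plan '[{"tx":-0.1,"ty":0,"tz":0,"twist":0,"fingers":0.18},{"tx":-0.1,"ty":0,"tz":0,"twist":0,"fingers":0.18}]'

```text
clock: 13.98
tool_pos: [573.8, 107.3, 62.6]
ee_rot: [[-0.992, -0.122, -0.007], [-0.122, 0.993, -0.001], [0.007, -0.0, -1.0]]
contact_force: [-12.4, -2.3, 10.2]
width: 0.178
```

Emit:
drive_tool --plan '[{"tx":0.5,"ty":0,"tz":0,"twist":0,"fingers":0.18},{"tx":2,"ty":0,"tz":0,"twist":0,"fingers":0.18},{"tx":4,"ty":0,"tz":0,"twist":0,"fingers":0},{"tx":6,"ty":0,"tz":-1,"twist":0,"fingers":0},{"tx":6.5,"ty":0,"tz":-6,"twist":0,"fingers":0},{"tx":6.5,"ty":0,"tz":-11,"twist":0,"fingers":0},{"tx":6.5,"ty":0,"tz":-16,"twist":0,"fingers":0},{"tx":6.5,"ty":0,"tz":-21,"twist":0,"fingers":0},{"tx":6.5,"ty":0,"tz":-24,"twist":0,"fingers":0},{"tx":6.5,"ty":0,"tz":-24,"twist":0,"fingers":0}]'

```text
clock: 15.22
tool_pos: [514.8, 99.9, 305.5]
ee_rot: [[-0.992, -0.122, 0.008], [-0.122, 0.993, 0.0], [-0.008, -0.001, -1.0]]
contact_force: [-0.4, -0.3, -0.7]
width: 0.007
```

Emit:
drive_tool --plan '[{"tx":-1.5,"ty":-1,"tz":0,"twist":9,"fingers":0},{"tx":-3,"ty":-2,"tz":0,"twist":18,"fingers":0},{"tx":-4.5,"ty":-3,"tz":0,"twist":27,"fingers":0},{"tx":-6,"ty":-4,"tz":0,"twist":36,"fingers":0},{"tx":-7.5,"ty":-5,"tz":0,"twist":45,"fingers":0},{"tx":-9,"ty":-5.5,"tz":0,"twist":54,"fingers":0},{"tx":-10,"ty":-6,"tz":0,"twist":63,"fingers":0},{"tx":-11,"ty":-6,"tz":0,"twist":72,"fingers":0},{"tx":-11.5,"ty":-6,"tz":0,"twist":81,"fingers":0},{"tx":-11.5,"ty":-6,"tz":0,"twist":90,"fingers":0}]'

```text
clock: 16.48
tool_pos: [634.4, 54.3, 300.0]
ee_rot: [[-0.117, 0.993, -0.002], [0.993, 0.117, 0.0], [0.001, -0.002, -1.0]]
contact_force: [0.4, 1.0, -0.5]
width: 0.005
```

```bash
python3 -c "
from h import *
st();shot('wrist','w4');shot('top','t4');crop('t4',170,120,350,260,4.2,'t4c')"
```

```text
t 16.48 pos [634.4  54.3 300. ] yawY 6.72 F [ 0.43  1.03 -0.51] w 0.005
```

View pics/w4.png

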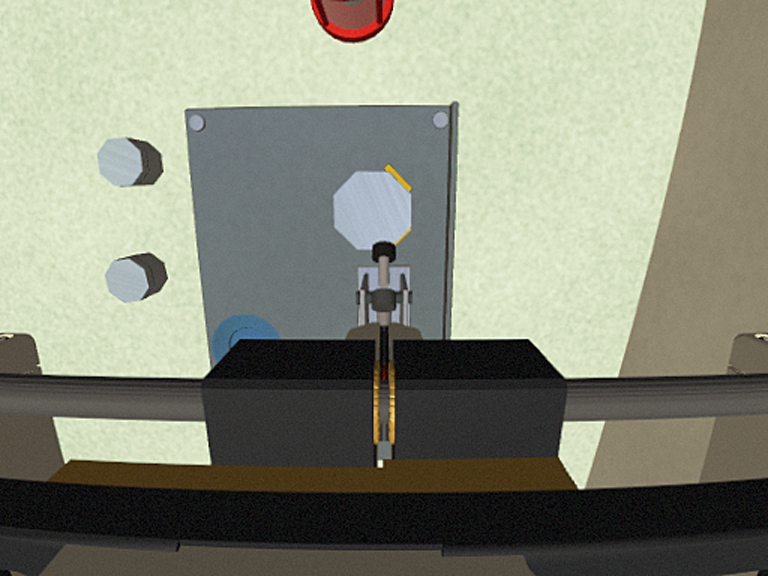

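View pics/t4c.png

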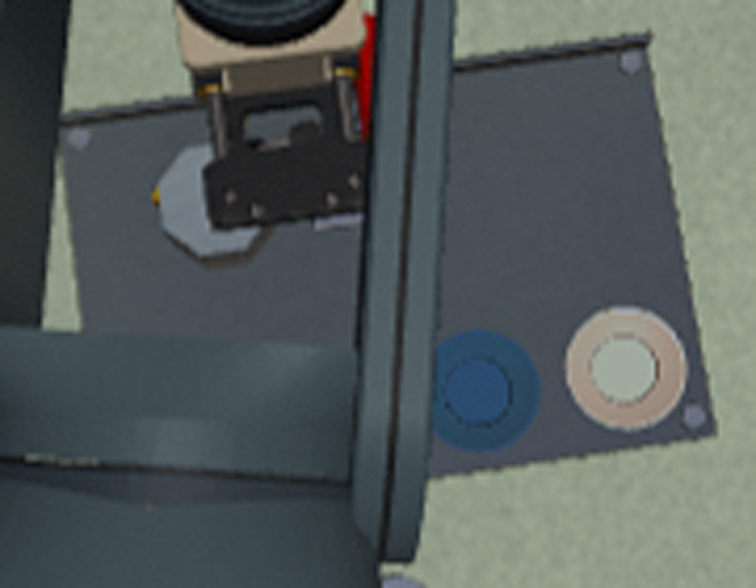

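```bash
python3 -c "
from h import *
crop('w4',205,95,295,185,6.4,'w4c')"
```

```text
(no output)
```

View pics/w4c.png

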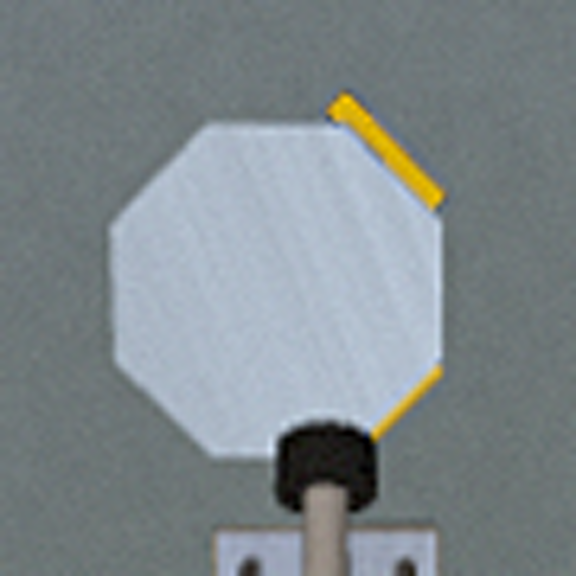

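Run:
```python
from fit import *
cw=pickle.load(open('pics/w4.pkl','rb'))
O=uv([[210,123],[442,215],[442,365],[212,457],[112,357],[110,225]],6.4,[205,95])
Rr=34/np.cos(np.pi/8)
def ft(p):
    a=p[2]+np.radians(22.5+45*np.arange(8))
    P=proj(cw,np.c_[p[0]+Rr*np.cos(a),p[1]+Rr*np.sin(a),np.full(8,100.)])
    D=np.linalg.norm(P[:,None]-O[None],axis=2);j=D.argmin(0);return (P[j]-O).ravel()
r=least_squares(ft,[616,97,np.radians(7)]);print('tin',r.x[:2],np.degrees(r.x[2]),np.abs(r.fun).max())
q=[590.6,-7.2,np.radians(6.92)];print('seat',T(q,[[40,100,40]]))
s=env.sense();print('tcp rack',T([0,0,-q[2]],[s['tool_pos']-[q[0],q[1],0]]))
# lever fit with scene0/top0 bar ends + t3d top
best=least_squares(lambda v:np.r_[(proj(cs,T(q,[[x,-18-v[0]*np.cos(v[1]),108+v[0]*np.sin(v[1])] for x in(0,100)]))-sc([[345,138],[459,172]])).ravel(),(proj(ct,T(q,[[x,-18-v[0]*np.cos(v[1]),108+v[0]*np.sin(v[1])] for x in(0,100)]))-tc([[386,188],[364,20]])).ravel()],[125,1.7])
print(best.x[0],np.degrees(best.x[1]),best.fun.round(1))
```

```text
tin [618.91713569  96.87945031] 6.77946203639548 1.0828269718768126
seat [[618.26027691  96.89086935  40.        ]]
tcp rack [[ 50.60672358  55.83802624 300.42750153]]
123.36964171874006 99.71604783974443 [-1.1 -0.4  0.9  0.7  0.5  1.  -0.8 -1.3]
```

Emit:
drive_tool --plan '[{"tx":0,"ty":0,"tz":2.5,"twist":0,"fingers":0},{"tx":0,"ty":0,"tz":5,"twist":0,"fingers":0},{"tx":0,"ty":0,"tz":7.4,"twist":0,"fingers":0},{"tx":-0.8,"ty":0,"tz":7.4,"twist":0,"fingers":0},{"tx":-1.6,"ty":0,"tz":7.4,"twist":0,"fingers":0},{"tx":-2.4,"ty":0,"tz":7.4,"twist":0,"fingers":0},{"tx":-2.8,"ty":0,"tz":7.4,"twist":0,"fingers":0},{"tx":-2.8,"ty":0,"tz":7.4,"twist":0,"fingers":0}]'

```text
clock: 17.58
tool_pos: [637.9, 26.0, 229.1]
ee_rot: [[-0.121, 0.993, 0.001], [0.993, 0.121, -0.0], [-0.0, 0.001, -1.0]]
contact_force: [0.3, -0.5, -1.2]
width: 0.007
```

```bash
cat > path.py <<'E'
from fit import *
q=[590.6,-7.2,np.radians(6.92)]
s=env.sense();print('t',s['clock'],'F',s['contact_force'].round(2));p=T([0,0,-q[2]],[s['tool_pos']-[q[0],q[1],0]])[0];print('tcp rack',p.round(1))
def tgt(th):
    t=np.radians(th);c=np.array([-18-125*np.cos(t),108+125*np.sin(t)]);n=9*np.array([np.sin(t),np.cos(t)])
    if th>75:
        w=min((th-75)/15,1);n=n*(1-w)+w*np.array([9,-3.])
    k=np.clip((50-th)/15,0,1)
    o=c+n+[7.5-6*k,0]
    if k>0:o[1]=c[1]+n[1]*(1-k)+9*k
    return o
import sys
a,b,d=map(float,sys.argv[1:])
th=a
while th>=b-1e-6:
    o=tgt(th);print(th,o.round(1),'tx',round((o[0]-p[1])/10,2),'tz',round((p[2]-o[1])/10,2));th-=d
R=s['ee_rot'];print(np.degrees(np.arctan2(R[1,1],R[0,1])))
E
python3 path.py 100 55 5
```

```text
t 17.575 F [ 0.35 -0.53 -1.24]
tcp rack [ 50.9  27.2 229.1]
100.0 [ 20.2 228.1] tx -0.7 tz 0.1
95.0 [  9.4 229.5] tx -1.78 tz -0.04
90.0 [ -1.5 230. ] tx -2.87 tz -0.09
85.0 [-12.4 230.8] tx -3.96 tz -0.17
80.0 [-23.3 231.1] tx -5.05 tz -0.2
75.0 [-34.2 231.1] tx -6.14 tz -0.2
70.0 [-44.8 228.5] tx -7.2 tz 0.06
65.0 [-55.2 225.1] tx -8.24 tz 0.4
60.0 [-65.2 220.8] tx -9.24 tz 0.84
55.0 [-74.8 215.6] tx -10.21 tz 1.35
6.976785194440296
```

Emit:
drive_tool --plan '[{"tx":-0.4,"ty":0,"tz":0,"twist":0,"fingers":0},{"tx":-0.7,"ty":0,"tz":0,"twist":0,"fingers":0},{"tx":-1.2,"ty":0,"tz":0,"twist":0,"fingers":0},{"tx":-1.8,"ty":0,"tz":0,"twist":0,"fingers":0},{"tx":-2.3,"ty":0,"tz":0,"twist":0,"fingers":0},{"tx":-2.9,"ty":0,"tz":0,"twist":0,"fingers":0}]'

```text
clock: 18.32
tool_pos: [641.2, -2.6, 228.7]
ee_rot: [[-0.122, 0.993, -0.0], [0.993, 0.122, 0.0], [0.0, -0.0, -1.0]]
contact_force: [-0.3, 0.9, 1.6]
width: 0.008
```

```bash
python3 path.py 90 30 5;python3 -c "
from h import *
shot('scene','s5');crop('s5',220,110,340,230,5,'s5c')"
```

```text
t 18.325 F [-0.31  0.94  1.57]
tcp rack [ 50.8  -1.6 228.7]
90.0 [ -1.5 230. ] tx 0.01 tz -0.13
85.0 [-12.4 230.8] tx -1.09 tz -0.21
80.0 [-23.3 231.1] tx -2.17 tz -0.25
75.0 [-34.2 231.1] tx -3.26 tz -0.24
70.0 [-44.8 228.5] tx -4.32 tz 0.01
65.0 [-55.2 225.1] tx -5.36 tz 0.36
60.0 [-65.2 220.8] tx -6.37 tz 0.79
55.0 [-74.8 215.6] tx -7.33 tz 1.31
50.0 [-84.  209.5] tx -8.24 tz 1.91
45.0 [-94.5 203.6] tx -9.3 tz 2.5
40.0 [-104.5  196.6] tx -10.29 tz 3.2
35.0 [-113.7  188.7] tx -11.22 tz 4.0
30.0 [-120.3  179.5] tx -11.87 tz 4.92
7.0106694110067105
```

View pics/s5c.png

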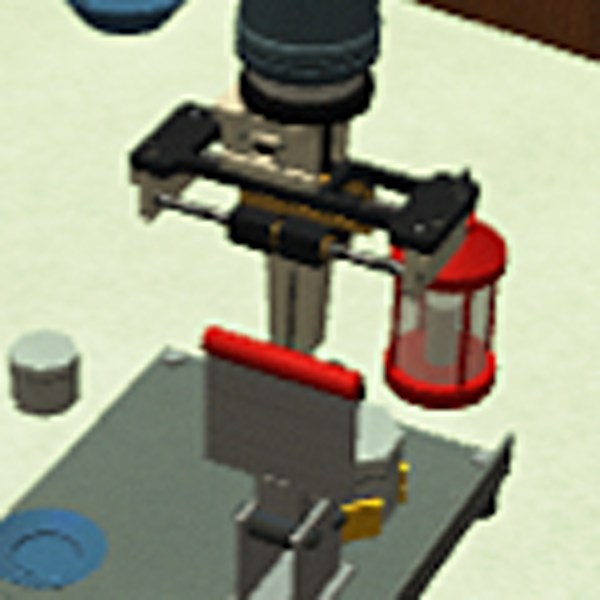

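Emit:
drive_tool --plan '[{"tx":-0.6,"ty":0,"tz":-0.2,"twist":0,"fingers":0},{"tx":-1.1,"ty":0,"tz":-0.2,"twist":0,"fingers":0},{"tx":-1.6,"ty":0,"tz":-0.2,"twist":0,"fingers":0},{"tx":-2.2,"ty":0,"tz":-0.2,"twist":0,"fingers":0},{"tx":-2.7,"ty":0,"tz":-0.2,"twist":0,"fingers":0},{"tx":-3.3,"ty":0,"tz":-0.2,"twist":0,"fingers":0},{"tx":-3.8,"ty":0,"tz":-0.1,"twist":0,"fingers":0},{"tx":-4.3,"ty":0,"tz":0,"twist":0,"fingers":0},{"tx":-4.8,"ty":0,"tz":0.2,"twist":0,"fingers":0},{"tx":-5.4,"ty":0,"tz":0.4,"twist":0,"fingers":0}]'

```text
clock: 19.62
tool_pos: [647.9, -56.2, 224.7]
ee_rot: [[-0.122, 0.993, 0.0], [0.993, 0.122, -0.0], [-0.0, 0.0, -1.0]]
contact_force: [-0.0, 0.7, 1.0]
width: 0.006
```

```bash
python3 path.py 65 0 2.5
```

```text
t 19.625 F [-0.05  0.75  1.01]
tcp rack [ 51.  -55.5 224.7]
65.0 [-55.2 225.1] tx 0.04 tz -0.04
62.5 [-60.2 223. ] tx -0.47 tz 0.17
60.0 [-65.2 220.8] tx -0.97 tz 0.4
57.5 [-70.1 218.3] tx -1.45 tz 0.65
55.0 [-74.8 215.6] tx -1.93 tz 0.92
52.5 [-79.5 212.6] tx -2.39 tz 1.21
50.0 [-84.  209.5] tx -2.84 tz 1.52
47.5 [-89.3 206.7] tx -3.38 tz 1.8
45.0 [-94.5 203.6] tx -3.9 tz 2.11
42.5 [-99.6 200.3] tx -4.4 tz 2.44
40.0 [-104.5  196.6] tx -4.89 tz 2.81
37.5 [-109.2  192.8] tx -5.36 tz 3.19
35.0 [-113.7  188.7] tx -5.82 tz 3.6
32.5 [-117.1  184.2] tx -6.15 tz 4.06
30.0 [-120.3  179.5] tx -6.47 tz 4.52
27.5 [-123.2  174.7] tx -6.77 tz 5.0
25.0 [-126.   169.8] tx -7.04 tz 5.49
22.5 [-128.5  164.8] tx -7.3 tz 5.99
20.0 [-130.9  159.8] tx -7.53 tz 6.5
17.5 [-133.   154.6] tx -7.75 tz 7.01
15.0 [-134.9  149.4] tx -7.94 tz 7.54
12.5 [-136.6  144.1] tx -8.1 tz 8.07
10.0 [-138.   138.7] tx -8.25 tz 8.6
7.5 [-139.3  133.3] tx -8.37 tz 9.14
5.0 [-140.2  127.9] tx -8.47 tz 9.68
2.5 [-141.   122.5] tx -8.54 tz 10.23
0.0 [-141.5  117. ] tx -8.6 tz 10.77
7.0189702170146315
```

Emit:
drive_tool --plan '[{"tx":-0.5,"ty":0,"tz":0.2,"twist":0,"fingers":0},{"tx":-1,"ty":0,"tz":0.4,"twist":0,"fingers":0},{"tx":-1.5,"ty":0,"tz":0.7,"twist":0,"fingers":0},{"tx":-1.9,"ty":0,"tz":0.9,"twist":0,"fingers":0},{"tx":-2.4,"ty":0,"tz":1.2,"twist":0,"fingers":0},{"tx":-2.8,"ty":0,"tz":1.5,"twist":0,"fingers":0}]'

```text
clock: 20.38
tool_pos: [651.2, -83.3, 209.7]
ee_rot: [[-0.122, 0.992, 0.0], [0.992, 0.122, 0.001], [0.001, 0.0, -1.0]]
contact_force: [-0.7, 4.4, 2.7]
width: 0.004
```

Emit:
drive_tool --plan '[{"tx":-0.5,"ty":0,"tz":0.3,"twist":0,"fingers":0},{"tx":-1.1,"ty":0,"tz":0.6,"twist":0,"fingers":0}]'

```text
clock: 20.62
tool_pos: [652.3, -92.9, 203.4]
ee_rot: [[-0.123, 0.992, -0.001], [0.992, 0.123, 0.003], [0.003, -0.0, -1.0]]
contact_force: [-1.5, 8.5, 1.2]
width: 0.007
```

Emit:
drive_tool --plan '[{"tx":-0.5,"ty":0,"tz":0.3,"twist":0,"fingers":0},{"tx":-1,"ty":0,"tz":0.7,"twist":0,"fingers":0}]'

```text
clock: 20.88
tool_pos: [653.8, -103.4, 197.0]
ee_rot: [[-0.123, 0.992, 0.0], [0.992, 0.123, 0.002], [0.002, 0.001, -1.0]]
contact_force: [-1.5, 5.4, 4.8]
width: 0.004
```

```bash
python3 path.py 40 35 5;python3 -c "
from h import *
shot('scene','s6');crop('s6',220,110,340,230,5,'s6c')"
```

```text
t 20.875 F [-1.47  5.39  4.77]
tcp rack [  51.2 -103.1  197. ]
40.0 [-104.5  196.6] tx -0.14 tz 0.04
35.0 [-113.7  188.7] tx -1.07 tz 0.83
7.056515851718218
```

View pics/s6c.png

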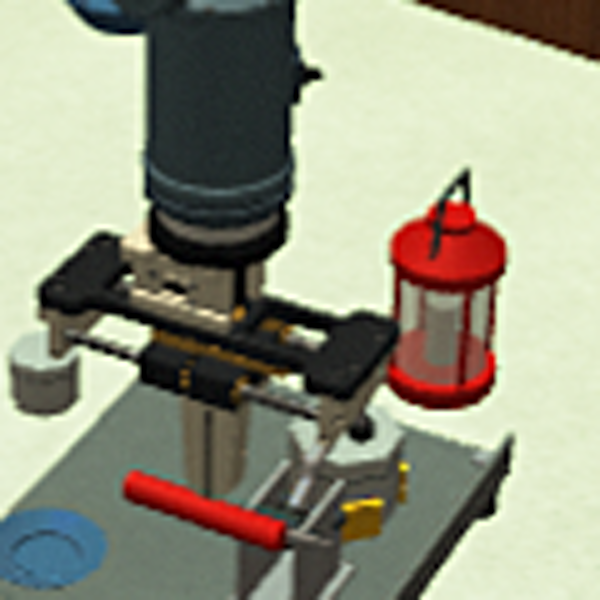

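Emit:
drive_tool --plan '[{"tx":-0.4,"ty":0,"tz":0.4,"twist":0,"fingers":0}]'

```text
clock: 21.05
tool_pos: [654.6, -107.9, 193.5]
ee_rot: [[-0.123, 0.992, 0.001], [0.992, 0.123, 0.0], [0.0, 0.001, -1.0]]
contact_force: [-0.9, 4.8, 4.7]
width: 0.005
```

Emit:
drive_tool --plan '[{"tx":-0.4,"ty":0,"tz":0.4,"twist":0,"fingers":0}]'

```text
clock: 21.18
tool_pos: [655.1, -112.2, 189.5]
ee_rot: [[-0.122, 0.992, 0.001], [0.992, 0.122, -0.0], [-0.0, 0.001, -1.0]]
contact_force: [-0.7, 4.1, 4.6]
width: 0.006
```

Emit:
drive_tool --plan '[{"tx":-0.3,"ty":0,"tz":0.4,"twist":0,"fingers":0}]'

```text
clock: 21.3
tool_pos: [655.4, -115.7, 185.2]
ee_rot: [[-0.122, 0.993, 0.001], [0.993, 0.122, -0.001], [-0.001, 0.001, -1.0]]
contact_force: [0.1, 2.9, 4.5]
width: 0.003
```

Emit:
drive_tool --plan '[{"tx":-0.3,"ty":0,"tz":0.4,"twist":0,"fingers":0}]'

```text
clock: 21.42
tool_pos: [655.7, -118.9, 180.7]
ee_rot: [[-0.122, 0.993, 0.001], [0.993, 0.122, -0.001], [-0.001, 0.001, -1.0]]
contact_force: [0.5, 2.2, 3.3]
width: 0.005
```

Emit:
drive_tool --plan '[{"tx":-0.3,"ty":0,"tz":0.4,"twist":0,"fingers":0}]'

```text
clock: 21.55
tool_pos: [655.8, -122.0, 176.2]
ee_rot: [[-0.122, 0.993, -0.0], [0.993, 0.122, -0.001], [-0.001, -0.0, -1.0]]
contact_force: [1.1, 2.1, 1.5]
width: 0.003
```

Emit:
drive_tool --plan '[{"tx":-0.3,"ty":0,"tz":0.4,"twist":0,"fingers":0}]'

```text
clock: 21.68
tool_pos: [656.1, -125.0, 171.9]
ee_rot: [[-0.122, 0.993, -0.001], [0.993, 0.122, -0.001], [-0.0, -0.001, -1.0]]
contact_force: [0.3, 0.9, 0.7]
width: 0.005
```

Emit:
drive_tool --plan '[{"tx":0,"ty":0,"tz":0.0,"twist":0,"fingers":0}]'

```text
clock: 21.8
tool_pos: [655.8, -125.1, 171.6]
ee_rot: [[-0.121, 0.993, -0.002], [0.993, 0.121, -0.0], [-0.0, -0.002, -1.0]]
contact_force: [0.1, -0.3, 0.5]
width: 0.005
```

```bash
python3 path.py 30 20 2.5;python3 -c "
from h import *
shot('scene','s7');crop('s7',220,130,340,250,5,'s7c')"
```

```text
t 21.8 F [ 0.07 -0.31  0.47]
tcp rack [  50.5 -124.9  171.6]
30.0 [-120.3  179.5] tx 0.47 tz -0.79
27.5 [-123.2  174.7] tx 0.17 tz -0.32
25.0 [-126.   169.8] tx -0.11 tz 0.17
22.5 [-128.5  164.8] tx -0.36 tz 0.67
20.0 [-130.9  159.8] tx -0.6 tz 1.18
6.973946093643706
```

View pics/s7c.png

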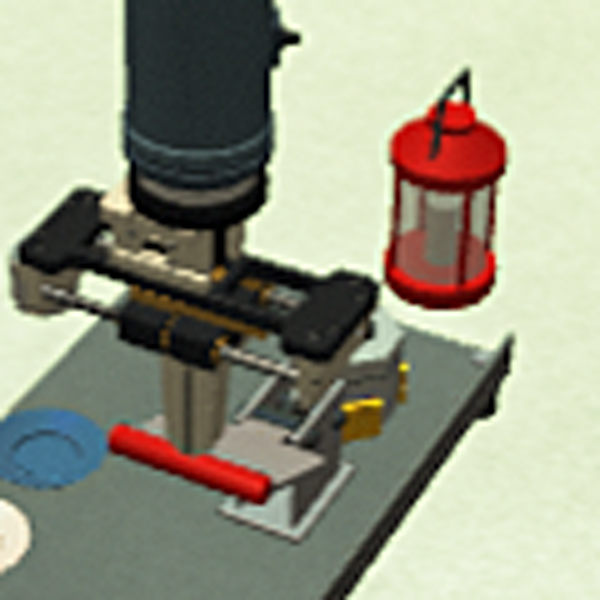

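```bash
cat > lev.py <<'E'
from fit import *
q=[590.6,-7.2,np.radians(6.92)]
def lev(uvs):
    g=lambda v:(proj(cs,T(q,[[x,-18-125*np.cos(v[0]),108+125*np.sin(v[0])] for x in(0,100)]))-uvs).ravel()
    r=least_squares(g,[.3]);print(np.degrees(r.x),r.fun.round(1))
E
python3 -c "
from lev import *
lev(uv([[118,439],[262,486]],5,[220,130]))
lev(uv([[131,486],[278,531]],5,[220,110]))"
```

```text
[25.35639156] [-0.6 -0.7  1.6  1. ]
[40.00824044] [-0.3 -0.7  1.5  1.1]
```

Emit:
drive_tool --plan '[{"tx":-0.2,"ty":0,"tz":0.4,"twist":0,"fingers":0}]'

```text
clock: 21.98
tool_pos: [656.7, -126.6, 168.7]
ee_rot: [[-0.122, 0.993, 0.001], [0.993, 0.122, -0.0], [-0.0, 0.0, -1.0]]
contact_force: [-0.8, 0.2, 0.0]
width: 0.007
```

Emit:
drive_tool --plan '[{"tx":-0.1,"ty":0,"tz":0.2,"twist":0,"fingers":0},{"tx":-0.1,"ty":0,"tz":0.2,"twist":0,"fingers":0}]'

```text
clock: 22.22
tool_pos: [656.4, -127.4, 166.3]
ee_rot: [[-0.122, 0.993, -0.001], [0.993, 0.122, 0.0], [0.0, -0.001, -1.0]]
contact_force: [-0.1, -0.3, -0.0]
width: 0.007
```

```bash
python3 path.py 25 20 2.5;python3 -c "
from h import *
shot('scene','s8');crop('s8',220,130,340,250,5,'s8c')"
```

```text
t 22.225 F [-0.07 -0.29 -0.01]
tcp rack [  50.8 -127.3  166.3]
25.0 [-126.   169.8] tx 0.13 tz -0.35
22.5 [-128.5  164.8] tx -0.13 tz 0.15
20.0 [-130.9  159.8] tx -0.36 tz 0.66
7.0050157739894034
```

View pics/s8c.png

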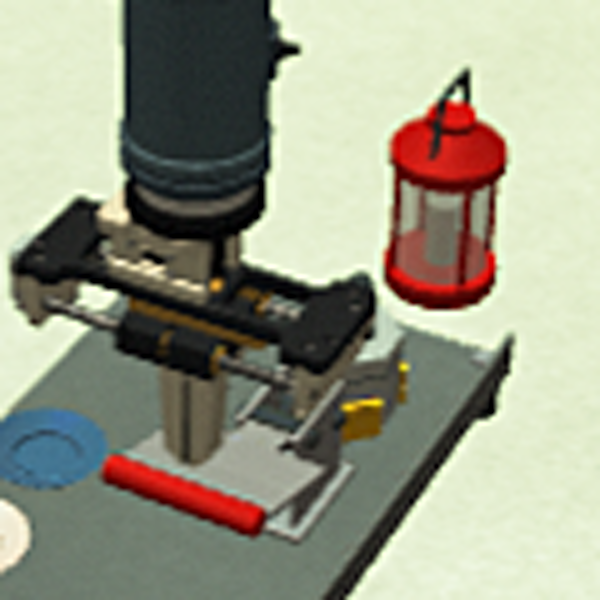

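Emit:
drive_tool --plan '[{"tx":0,"ty":0,"tz":0,"twist":0,"fingers":0},{"tx":0,"ty":0,"tz":0,"twist":0,"fingers":0},{"tx":0,"ty":0,"tz":0,"twist":0,"fingers":0},{"tx":0,"ty":0,"tz":0,"twist":0,"fingers":0}]'

```text
clock: 22.78
tool_pos: [656.6, -127.3, 166.7]
ee_rot: [[-0.122, 0.993, 0.0], [0.993, 0.122, -0.0], [-0.0, 0.0, -1.0]]
contact_force: [0.6, -0.0, 0.4]
width: 0.004
```

```bash
python3 -c "
from lev import *
lev(uv([[113,470],[255,520]],5,[220,130]))
st();shot('scene','s9');crop('s9',220,130,340,250,5,'s9c')"
```

```text
[16.14043122] [-0.8 -0.5  1.7  0.7]
t 22.77 pos [ 656.6 -127.3  166.7] yawY 7.01 F [ 0.56 -0.03  0.45] w 0.004
```

View pics/s9c.png

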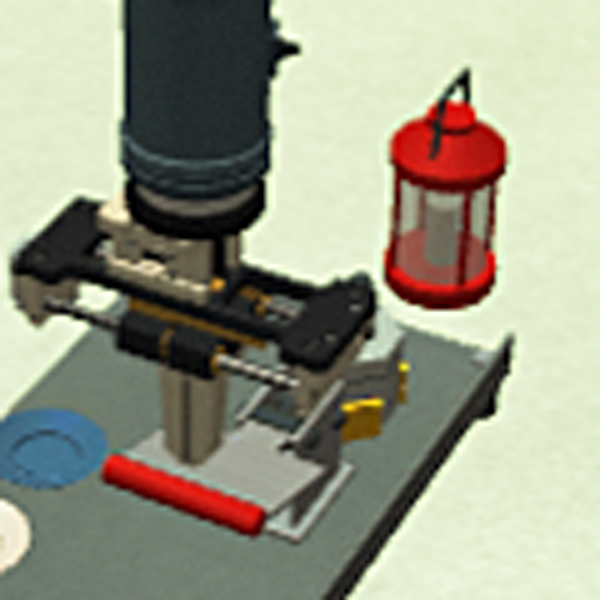

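Emit:
drive_tool --plan '[{"tx":0,"ty":0,"tz":-2,"twist":0,"fingers":0},{"tx":0,"ty":0,"tz":-5,"twist":0,"fingers":0},{"tx":0,"ty":0,"tz":-9,"twist":0,"fingers":0},{"tx":0,"ty":0,"tz":-13,"twist":0,"fingers":0},{"tx":3,"ty":0,"tz":-15,"twist":0,"fingers":0},{"tx":6,"ty":0,"tz":-15,"twist":0,"fingers":0},{"tx":6,"ty":0,"tz":-15,"twist":0,"fingers":0},{"tx":6,"ty":0,"tz":-15,"twist":0,"fingers":0}]'

```text
clock: 23.82
tool_pos: [649.2, -68.3, 316.4]
ee_rot: [[-0.122, 0.993, -0.0], [0.993, 0.122, -0.001], [-0.0, -0.001, -1.0]]
contact_force: [-0.3, 0.3, -0.7]
width: 0.005
```

```bash
python3 -c "
from h import *
st();shot('wrist','w9');shot('scene','s10');crop('s10',220,130,340,250,5,'s10c')"
```

```text
t 23.82 pos [649.2 -68.3 316.4] yawY 7.02 F [-0.28  0.33 -0.73] w 0.005
```

View pics/w9.png

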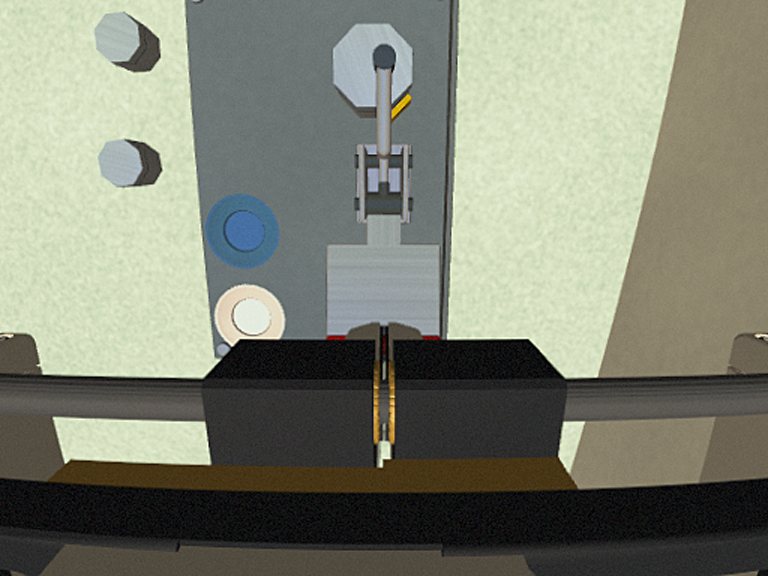

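View pics/s10c.png

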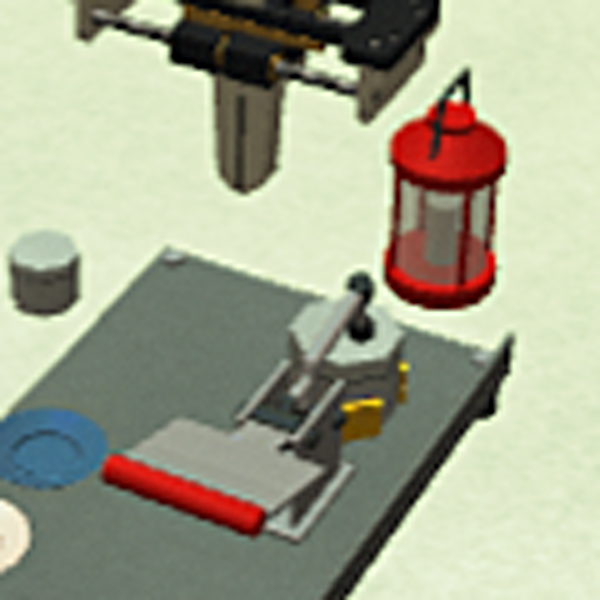

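Run:
```python
from h import *
from fit import *
crop('w9',210,0,300,90,6.4,'w9c')
```

```text
(no output)
```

View pics/w9c.png

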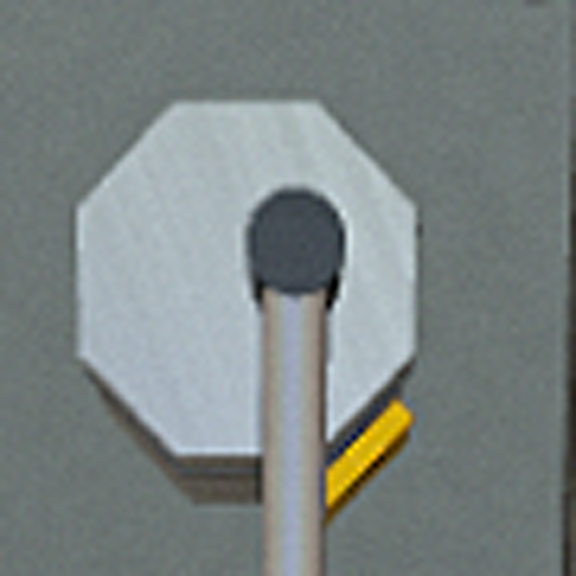

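Run:
```python
from fit import *
cw=pickle.load(open('pics/w9.pkl','rb'))
O=uv([[178,101],[318,101],[416,207],[414,355],[176,455],[78,355],[78,207]],6.4,[210,0])
Rr=34/np.cos(np.pi/8)
def ft(p):
    a=p[2]+np.radians(22.5+45*np.arange(8))
    P=proj(cw,np.c_[p[0]+Rr*np.cos(a),p[1]+Rr*np.sin(a),np.full(8,100.)])
    D=np.linalg.norm(P[:,None]-O[None],axis=2);j=D.argmin(0);return (P[j]-O).ravel()
r=least_squares(ft,[616,97,np.radians(7)]);print('tin',r.x[:2],np.degrees(r.x[2]),np.abs(r.fun).max())
```

```text
tin [619.12461653  96.39317925] 6.632713076774342 0.2660462793781164
```

Tin still home (within 1 mm of the seat, yaw matching), lever still down, and the robot is clear. Handing in.

```bash
python3 -c "
from h import *
st();print(env.sign_off())"
```

```text
t 23.93 pos [649.2 -68.8 316.1] yawY 6.95 F [0.09 0.51 0.64] w 0.006
the job is handed in; nothing more can be done
None
```

The tin is fully home in the yellow V stop and the lock is holding it down. I handed the job in at 23.9 s of the 67 s allowed, with the gripper clear of everything.

- **Tin:** I gripped the large tin at 8 N to square it up. I then pushed it along rack +x with the fingertips until it stopped dead and the push force rose to about 12 N. After locking, it measured about 1 mm from the computed seat and within 0.3° of square.
- **Lever:** I pushed it down at the red bar. The force peaked at about 8.5 N, fell to about zero near 25° above level, and then the lever dropped away by itself to about 16°. I did not press it against the stop. It stayed there after I withdrew, with the pad standing on the tin's top.
- **Other objects:** The lantern and saucers looked undisturbed in the last pictures, but I did not measure them again. The teapot was outside those views, though the arm never went near it.
- **Not verified:** I did not measure the pad's holding force, and I did not feel for the lever's end stop by touch. That the lever is on its stop rests on the roughly 9° drop past centre and on pictures about a second apart showing it in the same place.

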